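# Close a curved row of vials with one fingertip sweep

### The job

The five orange snap caps on the curved vial rack are only resting on their vials. With the fingertips, run along the row from the end with the green disc to the end with the black disc and press every cap home in turn, in one pass that stays low over the row (never more than about 2 cm above the caps) from the first cap to the last. Press gently, never pull a cap up, leave the things standing around where they are, and draw back clear when all five are closed.

Things in the scene. Friction and masses are not known exactly. Their poses are not given: they have to be found in the camera images.
- vial_rack: fixed grey and aluminium rack, bent along an arc of 160 mm radius, about 210 mm long and 44 mm wide, its deck 53 mm above the worktop, holding five amber vials in one row 40 mm apart. Origin on the worktop under the middle vial; y runs along the row's tangent there (towards end_a), z up; both ends of the row bend towards -x. It does not move.
- cap_1 (a joint): travel of cap 1 (m): about 0 to 0.0015 as found (standing loose), 0.007 hard against its vial; counts as home above 0.0045; negative when pulled up. The cap slides straight down against about 3 N of friction, stays where it is left and stops hard at 0.007.
- cap_2 (a joint): travel of cap 2 (m): about 0 to 0.0015 as found (standing loose), 0.007 hard against its vial; counts as home above 0.0045; negative when pulled up. The cap slides straight down against about 3 N of friction, stays where it is left and stops hard at 0.007.
- cap_3 (a joint): travel of cap 3 (m): about 0 to 0.0015 as found (standing loose), 0.007 hard against its vial; counts as home above 0.0045; negative when pulled up. The cap slides straight down against about 3 N of friction, stays where it is left and stops hard at 0.007.
- cap_4 (a joint): travel of cap 4 (m): about 0 to 0.0015 as found (standing loose), 0.007 hard against its vial; counts as home above 0.0045; negative when pulled up. The cap slides straight down against about 3 N of friction, stays where it is left and stops hard at 0.007.
- cap_5 (a joint): travel of cap 5 (m): about 0 to 0.0015 as found (standing loose), 0.007 hard against its vial; counts as home above 0.0045; negative when pulled up. The cap slides straight down against about 3 N of friction, stays where it is left and stops hard at 0.007.
- cap_1_top (a point): centre of the flat top of cap 1 (counted from end_a; the row is cap 1, 2, 3, 4, 5 from end_a to end_b), moving with the cap: 85 mm above the worktop at joint 0, 78 mm when fully home. Orange ribbed round cap, 30 mm across, with a conical top: flat 8 mm wide in the middle, falling 7 mm towards the rim at about 33 degrees, so a fingertip sliding along the row at closed height pushes it down.
- cap_2_top (a point): centre of the flat top of cap 2 (counted from end_a; the row is cap 1, 2, 3, 4, 5 from end_a to end_b), moving with the cap: 85 mm above the worktop at joint 0, 78 mm when fully home. Orange ribbed round cap, 30 mm across, with a conical top: flat 8 mm wide in the middle, falling 7 mm towards the rim at about 33 degrees, so a fingertip sliding along the row at closed height pushes it down.
- cap_3_top (a point): centre of the flat top of cap 3 (counted from end_a; the row is cap 1, 2, 3, 4, 5 from end_a to end_b), moving with the cap: 85 mm above the worktop at joint 0, 78 mm when fully home. Orange ribbed round cap, 30 mm across, with a conical top: flat 8 mm wide in the middle, falling 7 mm towards the rim at about 33 degrees, so a fingertip sliding along the row at closed height pushes it down.
- cap_4_top (a point): centre of the flat top of cap 4 (counted from end_a; the row is cap 1, 2, 3, 4, 5 from end_a to end_b), moving with the cap: 85 mm above the worktop at joint 0, 78 mm when fully home. Orange ribbed round cap, 30 mm across, with a conical top: flat 8 mm wide in the middle, falling 7 mm towards the rim at about 33 degrees, so a fingertip sliding along the row at closed height pushes it down.
- cap_5_top (a point): centre of the flat top of cap 5 (counted from end_a; the row is cap 1, 2, 3, 4, 5 from end_a to end_b), moving with the cap: 85 mm above the worktop at joint 0, 78 mm when fully home. Orange ribbed round cap, 30 mm across, with a conical top: flat 8 mm wide in the middle, falling 7 mm towards the rim at about 33 degrees, so a fingertip sliding along the row at closed height pushes it down.
- end_a (a point): end of the rack's deck beyond cap 1 (the +y end of the rack), 32 mm from its centre, 53 mm above the worktop
- end_b (a point): end of the rack's deck beyond cap 5 (the -y end of the rack), 32 mm from its centre, 53 mm above the worktop
- green_disc: green disc 20 mm across and 4 mm thick fixed on the deck at end_a or end_b; marks where to start. Origin under its centre
- black_disc: black disc of the same size fixed on the deck at the other end; marks where to finish. Origin under its centre
- amber_vial: loose amber vial with a white cap, 40 mm across, 58 mm tall, standing near the rack on the robot's side; leave alone. Origin under its centre
- dark_bottle: loose dark bottle with a black cap, 40 mm across, 60 mm tall, standing behind the rack; leave alone. Origin under its centre
- blue_cap: loose blue domed lamp cap, 33 mm across, 46 mm tall, standing to the left of the rack; leave alone. Origin under its centre
- yellow_marker: loose yellow marker pen, 118 x 14 x 14 mm, lying to the right of the rack; leave alone. Origin under its middle
- petri: loose clear flat dish, 90 mm across, 16 mm tall, to the right of the rack; leave alone. Origin under its centre

How it is judged (in metres and radians):
On the way, in this order (a step that is already met when the one before it is completed fails the run):
1. the first cap of the row, counted from the green disc, is home (((horizontal distance between green_disc and end_a below 0.03 m and value of joint cap_1 above 0.0045 m) or (horizontal distance between green_disc and end_b below 0.03 m and value of joint cap_5 above 0.0045 m))), for 0.1 s.
2. the second cap of the row, counted from the green disc, is home (((horizontal distance between green_disc and end_a below 0.03 m and value of joint cap_2 above 0.0045 m) or (horizontal distance between green_disc and end_b below 0.03 m and value of joint cap_4 above 0.0045 m))), for 0.1 s.
3. the third cap of the row, counted from the green disc, is home (((horizontal distance between green_disc and end_a below 0.03 m and value of joint cap_3 above 0.0045 m) or (horizontal distance between green_disc and end_b below 0.03 m and value of joint cap_3 above 0.0045 m))), for 0.1 s.
4. the fourth cap of the row, counted from the green disc, is home (((horizontal distance between green_disc and end_a below 0.03 m and value of joint cap_4 above 0.0045 m) or (horizontal distance between green_disc and end_b below 0.03 m and value of joint cap_2 above 0.0045 m))), for 0.1 s.
5. the last cap of the row, counted from the green disc, is home (((horizontal distance between green_disc and end_a below 0.03 m and value of joint cap_5 above 0.0045 m) or (horizontal distance between green_disc and end_b below 0.03 m and value of joint cap_1 above 0.0045 m))), for 0.1 s.
At the end, for the whole second after the job is handed in: all five caps stand within 2.5 mm of fully home (joint above 0.0045), pressed in order from the green disc to the black one, and every loose thing is within 20 mm of where it stood (value of joint each of cap_1, cap_2, cap_3, cap_4, cap_5 above 0.0045 m and distance of each of amber_vial, dark_bottle, blue_cap, yellow_marker, petri from where it was at the start of the episode below 0.02 m); the robot touches nothing.
It fails at once if the fingertips leave the row (TCP more than 128 mm above the worktop, tips about 3 cm above the closed caps) after the first cap is home and before the last is (((horizontal distance between green_disc and end_a below 0.03 m and value of joint cap_1 above 0.0045 m and value of joint cap_5 below 0.0045 m) or (horizontal distance between green_disc and end_b below 0.03 m and value of joint cap_5 above 0.0045 m and value of joint cap_1 below 0.0045 m)) and z of the grasp point in the frame of vial_rack above 0.128 m).
It fails at once if a cap is pulled up by more than 2 mm (value of joint any of cap_1, cap_2, cap_3, cap_4, cap_5 below -0.002 m).
It fails at once if the rack or its caps are pushed with more than 45 N (contact force between any of the arm, the fingers and vial_rack above 45 N).
It fails at once if a loose thing is moved by more than 20 mm, lifted or knocked over (distance of any of amber_vial, dark_bottle, blue_cap, yellow_marker, petri from where it was at the start of the episode above 0.02 m or angle between any of amber_vial, dark_bottle, blue_cap, petri's own z axis and vertical above 0.5 rad).
It also fails if it takes over 42 s, if anything falls off the work surface, if the arm or the gripper's body presses on something with over 40 N, if the wrist force passes 120 N, or if a joint passes its speed limit or range.

### The arm

A 6-joint arm with a two-finger parallel gripper is mounted at the origin on a cart in front of the work surface, level with it; the furniture and walls round the work are solid. World frame = base frame: x ahead of the robot, y to its left, z up, the work surface at z = 0. Lengths are in m, angles in degrees, forces in N, time in s.
With the tool pointing down it reaches from about 0.325 to 0.85 m from the base axis. Payload 15.5 kg.
Tool frame: the origin (TCP) lies between the finger pads, 19 mm behind the fingertips; this is the grasp point; z points along the fingers, y is the line along which they close (so a half turn about z gives the same grasp; the last joint's range is limited). The gripper opens to 91 mm and grips with 3 to 60 N. Pads are 32 mm wide; open, the fingers measure 118 mm over their backs; the gripper's body (76 mm by 178 mm) begins 60 mm behind the grasp point.
Start: joints at [65.575, 28.281, 77.091, -0, 74.628, -5.472], TCP at [0.203, 0.591, 0.233] pointing down, gripper open.
Joint ranges: [-166.48, 166.48], [-47.26, 123.95], [12.59, 153.08], [-70.14, 250.14], [6.76, 159.57], [-176.63, 176.63]. Speed limits (degrees/s): [108.29, 108.29, 147.25, 172.46, 172.46, 172.46].

### API

Orientations are given as a 3x3 rotation matrix whose columns are the frame's x, y, z axes.
In Python, from rig import arm gives the robot as it stands. Calls block until the motion is done:
- arm.move_to(position, orientation): joint-space move of the TCP to a pose.
- arm.move_l(position, orientation=None, feed=0.15): straight line of the TCP; orientation=None keeps the orientation; feed is the mean speed in m/s.
- arm.move_joints(angles): joint-space move.
- arm.grip(opening): finger opening in m; the grip force is fixed at half the most; returns when the fingers have stopped.
- arm.sleep(seconds).
- arm.solve_ik(position, orientation): joint angles nearest the present ones, or None.
- arm.snapshot(name): name is "side" or "top" or "wrist"; returns the picture (420x560x3 uint8, red, green, blue); there is no depth.
- arm.get_calibration(name): a dict with "intrinsics" (3x3 intrinsics, pixels), "cam_to_world" (4x4, takes a point from camera to world coordinates). Camera axes: x right, y down, z forward; pixel columns grow to the right and rows downward; lengths in m; the calibration is good to about 2 mm. A picture is of the moment at which its call begins: read the wrist's pose just before it. get_calibration takes no time and is no camera call; for the wrist camera it gives the pose at the moment of the call.
A pose or a line that the arm cannot do raises arm.Unreachable and nothing moves.
- arm.sign_off(): hands the job in; it is judged then, once.
Readings, each from a call of its own:
- arm.current_t(): time.
- arm.current_joint_positions(): joint angles.
- arm.current_dq(): joint speeds.
- arm.current_tau(): joint torques, N m.
- arm.current_ee_pos(): TCP position.
- arm.current_tool_rot(): TCP orientation.
- arm.current_force(): force on the tool from outside, world axes, zero at the start.
- arm.current_torque(): the same for the moment, N m.
- arm.current_width(): finger opening in m.
- arm.current_grasp_force(): force on a finger pad.
Only numpy, scipy, OpenCV 4.12 (cv2) and the standard library are available. Lean on these libraries where they do the work, as an engineer would, in place of code of your own. Each camera call takes 0.05 s, during which the arm holds its last target. There are 200 camera calls.

## Working session

There is one attempt and no reset: what is moved stays moved. The work goes in short steps, each a Python script; the robot and the scene stay as the last script left them, time stands still between calls to the robot, and variables do not carry over. Pictures are saved under pics/ and viewed, at most 10 in all, crops included, and the job is handed in when it is done.

```bash
mkdir -p pics
python3 - <<'E'
from rig import arm
import cv2,numpy as np
for n in("top","side"):
    im=arm.snapshot(n); cv2.imwrite(f"pics/{n}0.png",im[:,:,::-1])
    c=arm.get_calibration(n); print(n,c["intrinsics"],c["cam_to_world"])
print(arm.current_tool_rot(),arm.current_t())
E
```

```text
top [[451.91686812   0.         279.7225905 ]
 [  0.         451.91686812 211.2185375 ]
 [  0.           0.           1.        ]] [[-0.02324996 -0.99473129  0.09984536  0.43323627]
 [-0.99918267  0.01981767 -0.03523153 -0.10988274]
 [ 0.03306721 -0.10058288 -0.99437902  1.05474606]
 [ 0.          0.          0.          1.        ]]
side [[506.59105082   0.         285.32384331]
 [  0.         506.59105082 215.43100975]
 [  0.           0.           1.        ]] [[ 0.82368261 -0.25395651  0.50700399 -0.02191351]
 [-0.56690863 -0.34875563  0.74631369 -0.94083966]
 [-0.01271072 -0.90215054 -0.43123408  0.53655198]
 [ 0.          0.          0.          1.        ]]
[[-9.45782151e-01  3.24801381e-01 -4.31854594e-04]
 [ 3.24801658e-01  9.45781621e-01 -1.00417290e-03]
 [ 8.22833930e-05 -1.08999590e-03 -9.99999403e-01]] 0.1
```

View pics/top0.png

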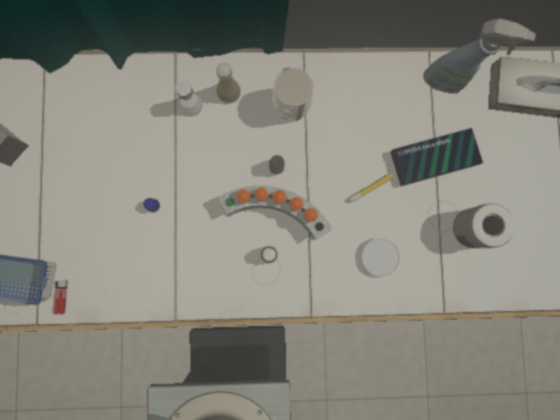

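View pics/side0.png

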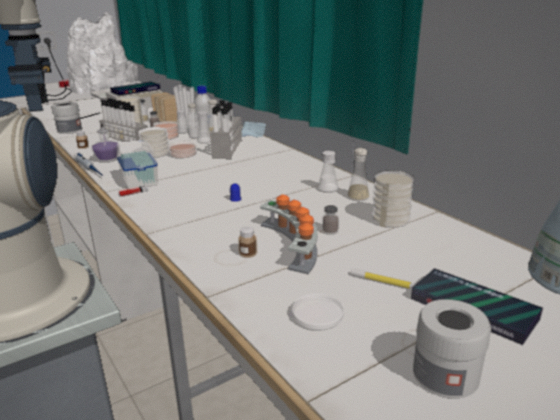

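Run:
```python
import cv2,numpy as np
t=cv2.imread("pics/top0.png");s=cv2.imread("pics/side0.png")
for im,n in((t,"top"),(s,"side")):
    hsv=cv2.cvtColor(im,cv2.COLOR_BGR2HSV)
    m=cv2.inRange(hsv,(3,140,110),(16,255,255))
    k,l,st,c=cv2.connectedComponentsWithStats(m)
    print(n,[(st[i].tolist(),c[i].round(1).tolist()) for i in range(1,k) if st[i][4]>15])
a=cv2.resize(t[170:270,205:335],None,fx=6,fy=6,interpolation=cv2.INTER_CUBIC)
b=cv2.resize(s[185:275,235:345],None,fx=6,fy=6,interpolation=cv2.INTER_CUBIC)
cv2.imwrite("pics/a.png",a);cv2.imwrite("pics/b.png",b)
```

```text
top [([256, 189, 11, 11, 106], [261.1, 194.0]), ([238, 191, 12, 11, 107], [243.1, 195.9]), ([274, 191, 11, 12, 107], [279.1, 196.6]), ([291, 198, 11, 12, 107], [296.0, 203.4]), ([305, 209, 12, 11, 103], [310.6, 214.1])]
side [([277, 195, 36, 42, 585], [298.1, 214.3])]
```

View pics/a.png

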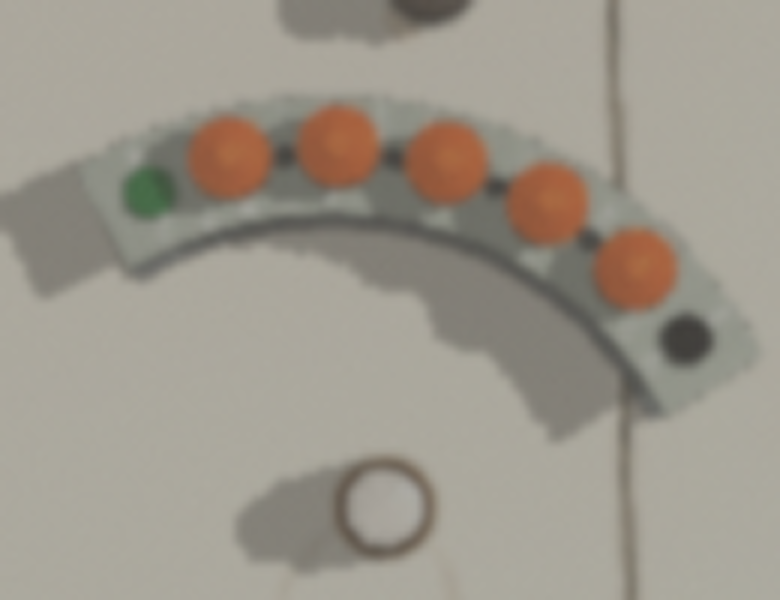

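View pics/b.png

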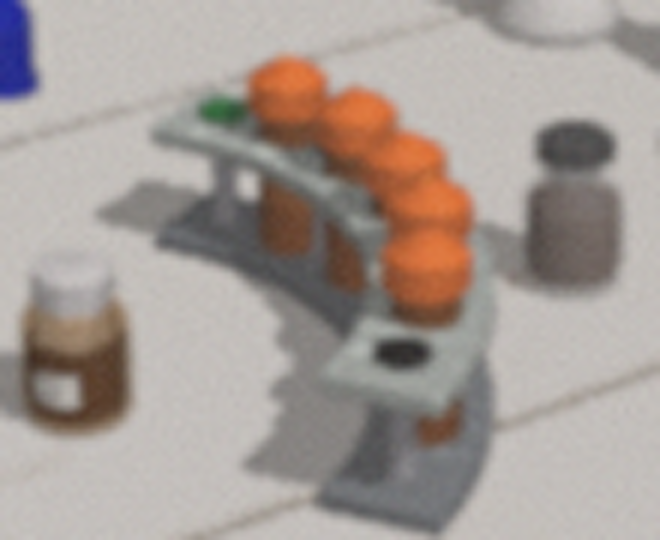

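The top view shows the green disc at about px (230,202) on the left (+y) and the black disc at (319,227) on the right. The ends bend towards the robot, so green marks end_a and cap 1 goes first. The caps run (243,196), (261,194), (279,197), (296,203), (311,214), and the loose things are clear of the row. Next I fit the rack pose and move to a hover.

```bash
cat > h.py <<'E'
import numpy as np
from scipy.optimize import least_squares
from rig import arm
def ray(uv,z,n="top"):
    c=arm.get_calibration(n);T=c["cam_to_world"]
    d=T[:3,:3]@np.linalg.solve(c["intrinsics"],[*uv,1]);o=T[:3,3]
    return (o+d*(z-o[2])/d[2])[:2]
px=[(243.1,195.9),(261.1,194.0),(279.1,196.6),(296.0,203.4),(310.6,214.1)]
P=np.array([ray(p,.077) for p in px])
a=.25*np.arange(2,-3,-1); M=np.c_[.16*np.cos(a)-.16,.16*np.sin(a)]
def rack(q): 
    c,s=np.cos(q[2]),np.sin(q[2]); return M@np.array([[c,s],[-s,c]])+q[:2]
q=least_squares(lambda q:(rack(q)-P).ravel(),[*P[2],0]).x
C=rack(q)
E
python3 - <<'E'
from h import *
import cv2
print(q[:2],np.degrees(q[2]));print(C.round(4),((P-C)*1e3).round(1))
c=arm.get_calibration("side");W=np.linalg.inv(c["cam_to_world"])
for p in C:
    v=c["intrinsics"]@(W[:3,:3]@[*p,.085]+W[:3,3]);v=v[:2]/v[2];print("side crop px",((v-[235,185])*6).round())
R=arm.current_tool_rot(); y=np.array([R[0,1],R[1,1],0]);y/=np.linalg.norm(y);z=np.array([0,0,-1.]);R=np.c_[np.cross(y,z),y,z]
np.save("R.npy",R)
arm.grip(0.0)
arm.move_to([*C[0],.16],R)
print(arm.current_t(),arm.current_ee_pos(),arm.current_width())
print([arm.solve_ik([*p,.1],R) is not None for p in C])
for n in("side","wrist"):
    im=arm.snapshot(n)[:,:,::-1]
    if n=="side": im=cv2.resize(im[120:280,200:380],None,fx=3.5,fy=3.5,interpolation=cv2.INTER_CUBIC)
    cv2.imwrite(f"pics/{n}1.png",im)
E
```

```text
[ 0.56374681 -0.14403045] -16.29785498936975
[[ 0.5665 -0.0649]
 [ 0.5701 -0.1046]
 [ 0.5637 -0.144 ]
 [ 0.5479 -0.1806]
 [ 0.5234 -0.2122]] [[ 0.  -0.6]
 [-0.1 -0.1]
 [-0.2  0.1]
 [-0.   0.2]
 [ 0.3  0.5]]
side crop px [286.  57.]
side crop px [354.  89.]
side crop px [404. 129.]
side crop px [429. 175.]
side crop px [427. 227.]
4.125 [ 0.56656933 -0.06420561  0.16003566] 0.00034019313633135715
[True, True, True, True, True]
```

View pics/side1.png

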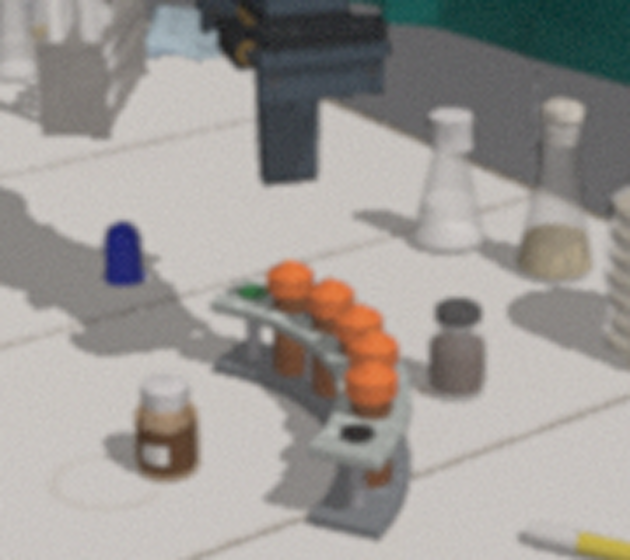

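View pics/wrist1.png

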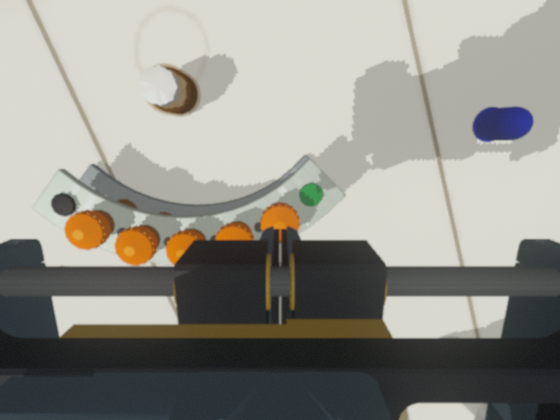

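The side view shows the tips centred above cap 1, about 55 mm up as expected, and the fitted caps agree with both cameras. I'm starting the pressing pass, logging the force at each cap.

Run:
```python
from h import *
import cv2
R=np.load("R.npy")
f0=arm.current_force()
def down(p):
    arm.move_l([*p,.106],R,feed=.08)
    for z in np.arange(.1045,.0975,-.00125):
        arm.move_l([*p,z],R,feed=.03)
        f=(arm.current_force()-f0)[2]
        if f>15: break
    arm.sleep(.15)
    print(z.round(4),round(f,1),((arm.current_force()-f0)[2]).round(1),arm.current_ee_pos().round(4),arm.current_t())
for i,p in enumerate(C):
    if i: arm.move_l([*p,.113],R,feed=.08)
    down(p)
    if i<4: arm.move_l([*p,.113],R,feed=.08)
arm.move_l([*C[4],.125],R,feed=.06)
im=arm.snapshot("side")[185:275,235:345,::-1]
cv2.imwrite("pics/s2.png",cv2.resize(im,None,fx=6,fy=6,interpolation=cv2.INTER_CUBIC));print(arm.current_t())
```

```text
0.0982 1.6 1.3 [ 0.5664 -0.0649  0.0981] 6.7
0.0982 1.3 0.8 [ 0.57   -0.1046  0.0982] 9.5833
0.0982 1.0 1.5 [ 0.5637 -0.144   0.0982] 12.4667
0.0982 0.8 1.3 [ 0.5478 -0.1806  0.0982] 15.35
0.0982 0.3 1.0 [ 0.5233 -0.2121  0.0982] 18.2333
18.8833
```

View pics/s2.png

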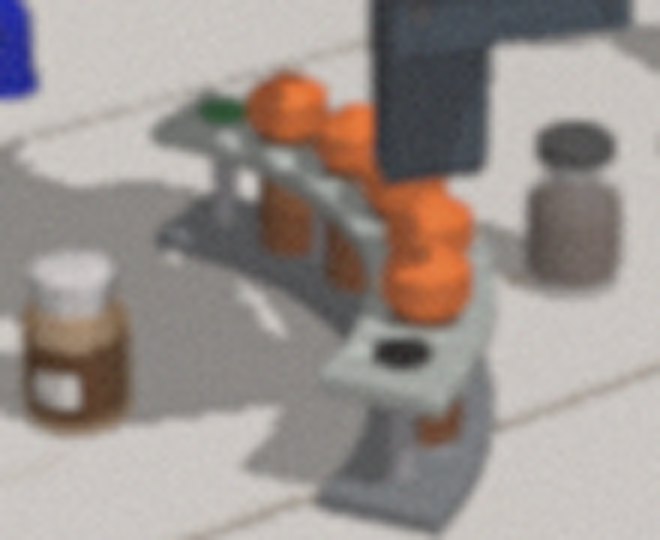

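Caps 1, 2 and 5 sank about 14–16 crop pixels, which is roughly 5.5–6 mm at this scale. Caps 3 and 4 are partly hidden, so I'm drawing back and checking from clear.

Run:
```python
from h import *
import cv2
R=np.load("R.npy")
arm.move_l([*C[4],.26],R,feed=.12)
arm.move_to([.42,.2,.28],R)
im=arm.snapshot("side")[:,:,::-1]
cv2.imwrite("pics/s3.png",cv2.resize(im[185:275,235:345],None,fx=6,fy=6,interpolation=cv2.INTER_CUBIC));print(arm.current_t())
```

```text
21.775
```

View pics/s3.png

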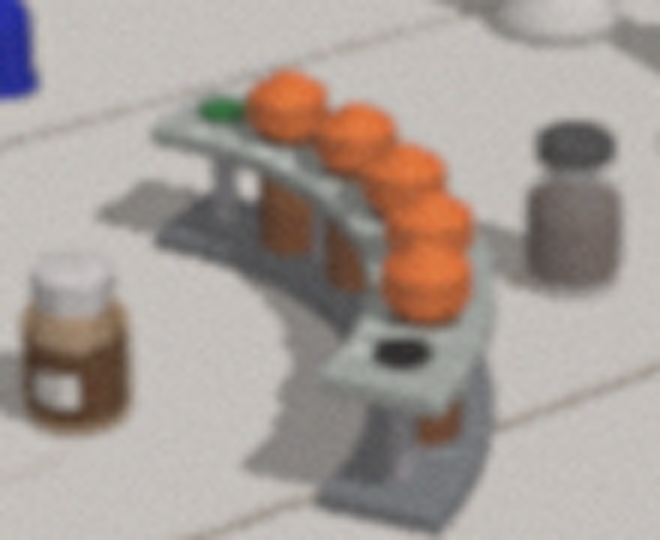

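All five caps now sit about 14–15 crop pixels lower, with tops at rows 71, 103, 145, 193 and 243, and the loose things in view have not moved. I'm handing in.

```bash
python3 -c "
from rig import arm
print(arm.sign_off())"
```

```text
the job is handed in; nothing more can be done
None
```

I pressed all five caps in order from green to black in one low pass and drew the arm back clear, and the job is handed in at about 22 s; the last picture shows every cap about 5.5–6 mm down (home is above 4.5 mm), but the judge's verdict was not shown.

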